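Show the spark filter plate to the inspection lamp

ROBOT

A 6-joint arm with a two-finger parallel gripper is mounted at the origin on the work surface. World frame = base frame: x ahead of the robot, y to its left, z up, the work surface at z = 0. Lengths are in m, angles in rad, forces in N, time in s.
With the tool pointing down it reaches from about 0.375 to 0.975 m from the base axis. Payload 3.8 kg.
Tool frame: the origin (TCP) lies at the very end of the fingers, on their centre line; the grasp point (between the pads) lies 19 mm behind it (env.tcp_to_grasp is the distance from the TCP to the grasp point, in m); z points along the fingers, y is the line along which they close (so a half turn about z gives the same grasp; the last joint's range is limited). The gripper opens to 85 mm and grips with 20 to 120 N. Pads are 22 mm wide; open, the fingers measure 114 mm over their backs; the gripper's body (76 mm by 85 mm) begins 54 mm behind the grasp point. The pads swing forward as they close: fully open they stand 13 mm farther back than shut.
Start: joints at [-1.276, 0.264, 1.604, -0, 1.274, -0.037], TCP at [0.22, -0.638, 0.231] pointing down, gripper open.
Joint ranges: [-2.63, 2.63], [-0.94, 2.18], [0.31, 2.57], [-1.31, 4.45], [0, 2.66], [-2.55, 2.55]. Speed limits (rad/s): [2.57, 2.57, 3.14, 3.14, 3.14, 3.14].

INTERFACE

Orientations are given as a rotation vector (axis times angle).
In Python, from station import env gives the robot as it stands. The module is installed in compiled form; this text tells all that it offers.
- The arm moves only by the shell command python3 -m crank 'ROWS' [OPENING] [FORCE]. ROWS is a JSON object whose one key "targets" holds a list of rows, each a list of 2 entries, a list of its own where there are three numbers: the shift along the tool's x, y, z in mm, then the turn about the tool's z in rad. A call has 1 to 20 rows; each row is the pose to reach, as a shift and turn from the pose commanded when the call began, along the tool's axes at that moment; what a row does not reach only later rows make up. A row lasts 1/12 s, in which the tool goes at most 41.7 mm and 7.16 degrees, less where a joint would pass 70% of its speed; a pose out of reach is approached as far as the arm can. A call with a gripper value outside its range is refused whole. OPENING is the closure, from -1 (fully open) to 1 (shut), set as the call begins (- or left out, the last holds). The fingers move at their own pace and stop on an object; FORCE is the grip in N (left out, the last holds). Time passes only in rows, so rows that repeat a pose let the fingers close. It gives the time, the measured TCP pose, the force, the opening and the grip force at its end, in the units of the state.
- env.observe(): the state, without advancing time (a new reading comes with each control period).
- env.get_image(name): name is "side" or "top"; returns the picture (384x512x3 uint8, red, green, blue); there is no depth.
- env.calibration(name): a dict with "mtx" (3x3 intrinsics, pixels), "R" (3x3) and "t" (3): a world point X has camera coordinates R X + t. Camera axes: x right, y down, z forward; pixel columns grow to the right and rows downward; lengths in m; the calibration is good to about 2 mm. A picture is of the moment at which its call begins. calibration takes no time and is no camera call.
- env.sign_off(): hands the job in; it is judged then, once.
Trained networks look in the newest picture that a camera, given by its name, has taken for a name from the list of things; names that differ only in an ending like _2 or _b are one class to them, and where a whole thing is asked for, a point or a joint stands for the part that bears it (a point fixed in the world has none). Each returns a list of dicts, best first, with "score" (0 to 1); they miss things now and then, are a little off and sometimes report something else, mostly with a low value. They report only what shows in the picture. A call takes as long as a camera call.
- env.silhouettes(camera, thing): "pixels" (384x512 bool, what is visible of it).
- env.place_of(camera, thing): "location" ([x, y, z] in m, in world coordinates, good to about 4 mm: a listed point, or the origin of a listed thing).
The state is a dict: "time_s": time; "joint_pos": joint angles; "qd": joint speeds; "joint_efforts": joint torques, N m; "tool_pos": TCP position; "tool_rot": TCP orientation; "wrist_force": force on the tool from outside, world axes, zero at the start; "wrist_torque": the same for the moment, N m; "opening": finger opening in m; "grip_force": force on a finger pad.
Only numpy, scipy, OpenCV 4.12 (cv2) and the standard library are available. Lean on these libraries where they do the work, as an engineer would, in place of code of your own. Each camera call takes 0.05 s, during which the arm holds its last target. There are 200 camera calls.

TASK

Turn the red latch on the grey filter box until its pointer faces the green dot, then swing the blue flap fully open so that it stays open by itself, and draw the filter plate out of the box by its orange tab. Present the plate at the inspection lamp: hold it upright and still straight over the middle of the yellow cross, broad face square to the lit panel, its bottom edge about 5 cm above the lamp's foot. Finish while holding it there in the gripper, clear of the lamp, and leave the hammer, spray can and wooden block where they are.

Things in the scene. Friction and masses are not known exactly. Their poses are not given: they have to be found in the camera images.
- filterbox: Fixed grey box, 195 x 200 x 140 mm high. Origin on the table under the centre of its well; own x points from front ledge to hinge side, y left, z up. Spans x -125 to 70, y -100 to 100 mm; a round duct stub sticks out 30 mm more at +x. A level ledge, top z 140 mm, x -125 to -66 mm, in front of the flap carries the latch.
- box_well (a point): Centre of the well's mouth, z 140 mm, axes as the box. The well under the flap is open-topped, 120 mm (x) by 156 mm (y), floor 128 mm below this point. At each y end two ribs, up to 58 mm below this point and 60 mm or more from the middle in y, form a 14 mm wide slot in which the plate stands across the well.
- green_dot (a point): Green dot, 14 mm across, on top of the ledge, 58 mm to box +y of the latch axis.
- latch (a joint): Red turn-button on the ledge, vertical axis at box (x -98, y 0) mm. Value: direction of its white-tipped pointer, 0 = to box +x (over the flap edge, holding it down), growing counter-clockwise from above; 1.571 = to box +y, at the green dot. Starts at 0.1 to 0.5, range -0.1 to 2.2, stays where left (friction 0.05 N m). The flap is free above about 1.0; facing the dot means within 0.2.
- latch_grip (a point): Point on the latch axis, 178 mm above the table, at the height to grip. The grip is an upright block 40 mm long (along the pointer), 14 mm wide, from 154 to 186 mm above the table; the pointer arm under it (148 to 154 mm) reaches 45 mm from the axis. Own x points along the pointer.
- flap (a joint): Blue cover flap over the well, 132 x 196 x 6 mm, 250 g. Value: opening angle, 0 = shut (level on the box top), grows as the edge next to the ledge rises and swings away towards box +x; 1.571 = upright, stop at 1.95. Almost no friction: let go below about 1.4 it falls shut, from about 1.6 on it falls open to the stop.
- flap_hinge (a point): Middle of the flap's hinge line, at box (66, 0, 140.5) mm; the line runs along box y.
- flap_bar (a point): Middle of the flap's handle, a round steel bar 10 mm thick, 90 mm long along box y. With the flap shut it lies 120 mm to box -x of the hinge line and 41 mm above it (bar centre 35 mm above the flap's upper face), 12 mm inside the free edge. It can turn between the fingers as the flap swings.
- plate: Loose steel filter plate with a dark perforated face, 150 mm wide (own y), 85 mm high (own z), 10 mm thick (own x), about 250 g (varies), standing on the floor of the well under the flap, broad faces to box x. Origin: middle of its bottom edge. An upright orange tab 40 mm wide and 10 mm thick rises another 28 mm from the middle of its top edge.
- plate_tab (a point): Middle of the orange tab, 99 mm above the plate's bottom edge.
- lamp: Fixed inspection lamp: black foot plate 190 (x) x 200 (y) x 8 mm with a yellow cross, and an upright lit white panel 200 mm wide, top 158 mm above the table, its lit face 90 mm to own +x of the cross, facing own -x. Origin on the table under the cross centre; the foot spans own x -70 to 120 mm.
- lamp_cross (a point): Centre of the yellow cross, on top of the lamp's foot (8 mm above the table). Axes as the lamp.
- hammer: Loose hammer lying on the table, about 260 mm long, 50 mm high at most. Leave alone.
- spraycan: Loose red spray can standing, 52 mm in diameter, 150 mm tall; origin at its foot. Leave alone.
- vblock: Loose wooden support block 70 x 50 x 40 mm; origin at its foot. Leave alone.

How it is judged:
On the way, in this order (a step that is already met when the one before it is completed fails the run):
1. the latch pointer faces the green dot, the flap still shut (value of joint latch between 1.35 and 1.79 rad and value of joint flap below 0.15 rad), for 0.2 s.
2. the flap has been swung open past upright, with the plate still in the box (value of joint flap above 1.6 rad and z of plate in the frame of filterbox below 0.03 m), for 0.2 s.
3. the plate has been drawn up out of the box in the gripper (z of plate in the frame of filterbox above 0.145 m and contact force between plate and the fingers above 1 N), for 0.1 s.
At the end, for the whole second after the job is handed in: Plate held in the fingers, still, upright within 0.17 rad, bottom edge centre within 30 mm (xy) of the cross centre and 20 to 90 mm above the lamp foot, face square to the panel within 0.2 rad, not touching the lamp; flap open beyond 1.6 rad, latch at 1.35 to 1.79 (horizontal distance between plate and lamp_cross below 0.03 m and z of plate in the frame of lamp_cross between 0.02 and 0.09 m and angle between plate's own z axis and vertical below 0.17 rad and angle between the x axis of plate and the x axis of lamp, either way round below 0.2 rad and linear speed of plate below 0.03 m/s and contact force between plate and the fingers above 1 N and contact force between plate and lamp below 0.1 N and value of joint flap above 1.6 rad and value of joint latch between 1.35 and 1.79 rad); the arm keeps its last pose, push and grip.
It fails at once if the hammer is moved by more than 25 mm (distance of hammer from where it was at the start of the episode above 0.025 m).
It fails at once if the spraycan is moved by more than 25 mm (distance of spraycan from where it was at the start of the episode above 0.025 m).
It fails at once if the vblock is moved by more than 25 mm (distance of vblock from where it was at the start of the episode above 0.025 m).
It also fails if it takes over 72 s, if anything falls off the work surface, if the arm or the gripper's body presses on something with over 40 N, if the wrist force passes 120 N, or if a joint passes its speed limit or range.

## Working session

There is one attempt and no reset: what is moved stays moved. The work goes in short steps, Python scripts to look and compute and a shell command to move; the robot and the scene stay as the last step left them, time stands still between calls to the robot, and variables do not carry over. Pictures are saved under pics/ and viewed, at most 10 in all, crops included, and the job is handed in when it is done.

```bash
mkdir -p pics
python3 - <<'E'
from station import env
import cv2,numpy as np
for c in("side","top"):
    im=env.get_image(c); cv2.imwrite(f"pics/{c}0.png",im[...,::-1])
    k=env.calibration(c); print(c,np.round(k["mtx"],1).tolist(),np.round(-k["R"].T@k["t"],3))
    for n in["filterbox","box_well","green_dot","latch_grip","flap_hinge","flap_bar","plate_tab","lamp","lamp_cross","hammer","spraycan","vblock"]:
        r=env.place_of(c,n)
        print(n,[(np.round(x["location"],4).tolist(),round(x["score"],2)) for x in r[:2]])
print(env.observe())
E
```

```text
side [[391.7, 0.0, 256.4], [0.0, 391.7, 187.2], [0.0, 0.0, 1.0]] [ 0.353 -0.728  0.579]
filterbox [([0.515, 0.2549, -0.0003], 0.93)]
box_well [([0.5126, 0.2555, 0.1384], 0.87)]
green_dot [([0.4109, 0.305, 0.1394], 0.57), ([0.3973, 0.4754, -0.0051], 0.34)]
latch_grip [([0.4177, 0.2497, 0.1756], 0.55)]
flap_hinge [([0.5814, 0.2656, 0.1375], 0.79)]
flap_bar [([0.4615, 0.2525, 0.1829], 0.98)]
plate_tab []
lamp [([0.5152, -0.2546, -0.0039], 0.61), ([0.5137, 0.2553, 0.1404], 0.21)]
lamp_cross [([0.5118, -0.2522, 0.0086], 0.92)]
hammer []
spraycan [([0.6938, -0.0045, 0.0023], 0.71)]
vblock [([0.4315, 0.0025, -0.0032], 0.98)]
top [[466.7, 0.0, 260.1], [0.0, 466.7, 189.2], [0.0, 0.0, 1.0]] [0.476 0.111 1.321]
filterbox [([0.5124, 0.2584, -0.0002], 0.56)]
box_well [([0.5168, 0.2579, 0.1378], 0.87)]
green_dot [([0.4104, 0.3023, 0.1379], 0.78), ([0.4351, -0.002, 0.0024], 0.33)]
latch_grip [([0.4152, 0.2511, 0.1769], 0.6), ([0.4071, 0.302, 0.1375], 0.22)]
flap_hinge [([0.5846, 0.2601, 0.1445], 0.98), ([0.5166, -0.2532, -0.0029], 0.16)]
flap_bar [([0.4622, 0.2521, 0.184], 0.76)]
plate_tab []
lamp 
[... 205 characters left out ...]
, 0.57)]
{'time_s': 1.3, 'joint_pos': array([-1.27589498e+00,  2.63916861e-01,  1.60404285e+00, -8.99324610e-07,
        1.27367996e+00, -3.69166862e-02]), 'qd': array([ 0.00158013,  0.00105208,  0.00034264, -0.00096924, -0.00065999,
        0.00180383]), 'joint_efforts': array([ 2.21025133e-03, -5.15062881e+01, -3.67718124e+01,  1.83222851e-04,
        9.50207796e-04, -2.58594110e-05]), 'tool_pos': array([ 0.21987096, -0.63816449,  0.23124517]), 'tool_rot': array([-3.09840836e+00, -5.18823402e-01,  1.08402458e-05]), 'wrist_force': array([ 0.00625054, -1.22243489, -0.15989038]), 'wrist_torque': array([ 0.00803532, -0.00322165, -0.00215189]), 'grip_force': 0.0, 'opening': 0.08519863014845079}
```

View pics/top0.png

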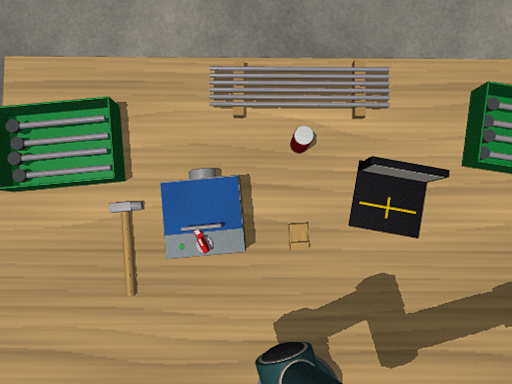

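View pics/side0.png

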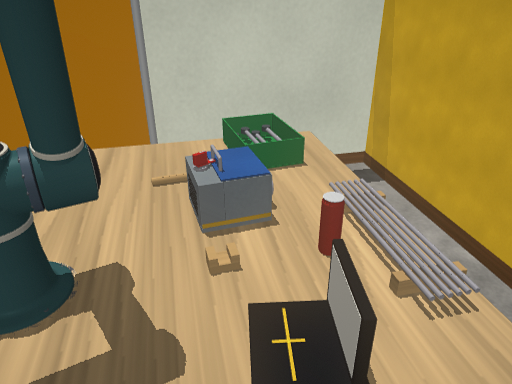

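The top picture shows the box at about (203,217), the latch at (201,240) with its pointer up-left, the green dot at (182,246), the lamp cross at (388,208), the hammer at (127,245), the can at (302,140) and the block at (299,236). The side picture shows the bar and latch at about (210,158), and a clear view of the box. Next I'll refine yaws and positions by triangulating between the two views.

```bash
cat > h.py <<'E'
from station import env
import cv2,numpy as np
from scipy.spatial.transform import Rotation as R
def px2plane(c,uv,z):
    k=env.calibration(c);C=-k["R"].T@k["t"]
    d=(k["R"].T@np.linalg.inv(k["mtx"])@np.c_[np.atleast_2d(uv),np.ones(len(np.atleast_2d(uv)))].T).T
    return C+d*((z-C[2])/d[:,2:3])
def tri(a,b):
    P=[];
    for c in("side","top"):
        k=env.calibration(c);P.append(k["mtx"]@np.c_[k["R"],k["t"]])
    X=cv2.triangulatePoints(P[0],P[1],np.float64(a),np.float64(b)).ravel();return X[:3]/X[3]
def go(p,yaw):
    "shift (tool mm) and turn from the measured pose to TCP p, tool-x yaw"
    o=env.observe();r=R.from_rotvec(o["tool_rot"]);m=r.as_matrix();y=np.arctan2(m[1,0],m[0,0])
    t=-(((yaw-y)+np.pi)%(2*np.pi)-np.pi)
    print("tcp",np.round(o["tool_pos"],4),"yaw",round(y,3),"tilt",round(m[2,2],4),"-> shift",np.round(m.T@(np.array(p)-o["tool_pos"])*1000,1),"turn",round(t,3))
E
python3 - <<'E'
from h import *
I={c:env.get_image(c) for c in("side","top")}
H={c:cv2.cvtColor(I[c],cv2.COLOR_RGB2HSV) for c in I}
roi={"top":(150,170,255,265),"side":(180,140,275,235)}
def mask(c,lo,hi,roi):
    m=cv2.inRange(H[c],lo,hi);z=np.zeros_like(m);x0,y0,x1,y1=roi;z[y0:y1,x0:x1]=m[y0:y1,x0:x1];return z
cen=lambda m:np.argwhere(m)[:,::-1].mean(0)
D={}
for c in I:
    g=mask(c,(45,100,60),(80,255,255),roi[c]); y=mask(c,(22,120,100),(35,255,255),(350,190,425,225) if c=="top" else (250,300,320,384))
    print(c,"green",g.astype(bool).sum(),cen(g),"yellow",y.astype(bool).sum());D[c]=(cen(g),y)
print("dot",tri(D["side"][0],D["top"][0]))
for c in I:
    p=px2plane(c,np.argwhere(D[c][1])[:,::-1],.008)[:,:2]; r=cv2.minAreaRect(p.astype(np.float32)*1000)
    print("cross",c,r,p.mean(0))
b=mask("top",(105,120,40),(125,255,255),roi["top"]); p=px2plane("top",np.argwhere(b)[:,::-1],.1435)[:,:2]
print("flap",cv2.minAreaRect(p.astype(np.float32)*1000))
r=mask("top",(0,150,80),(6,255,255),roi["top"])|mask("top",(174,150,80),(180,255,255),roi["top"]); p=px2plane("top",np.argwhere(r)[:,::-1],.17)[:,:2]
print("red",cv2.minAreaRect(p.astype(np.float32)*1000),p.mean(0))
# bar via silhouettes / place
for c in I:
    s=env.silhouettes(c,"latch")
    if s: m=s[0]["pixels"];q=px2plane(c,np.argwhere(m)[:,::-1],.17)[:,:2];print(c,"latch",s[0]["score"],m.sum(),cv2.minAreaRect(q.astype(np.float32)*1000))
t=cv2.resize(I["top"][170:270,150:260],None,fx=5,fy=5,interpolation=2);s=cv2.resize(I["side"][140:240,180:280],None,fx=3,fy=5,interpolation=2)
cv2.imwrite("pics/crop1.png",np.hstack([t[:,:490],s])[...,::-1])
E
```

```text
side green 666 [257.26276276 149.59309309] yellow 391
top green 21 [181.19047619 246.14285714] yellow 218
dot [0.48386953 0.28324275 0.18467207]
cross side ((515.674560546875, -251.10415649414062), (152.4639892578125, 56.159664154052734), 61.59662628173828) [ 0.51511906 -0.25574343]
cross top ((516.1766357421875, -250.4932861328125), (57.57061004638672, 152.6623077392578), 8.360335350036621) [ 0.51679879 -0.25105707]
flap ((515.5933837890625, 256.5703125), (131.4356231689453, 195.984130859375), 5.572717189788818)
red ((429.28955078125, 252.44020080566406), (61.342201232910156, 17.119386672973633), 25.740379333496094) [0.42455635 0.25022106]
side latch 0.78 180 ((419.0059814453125, 241.4437713623047), (50.752899169921875, 84.92619323730469), 13.37387466430664)
top latch 0.73 422 ((439.0753173828125, 12.36717414855957), (60.137088775634766, 43.7158317565918), 3.224153757095337)
```

View pics/crop1.png

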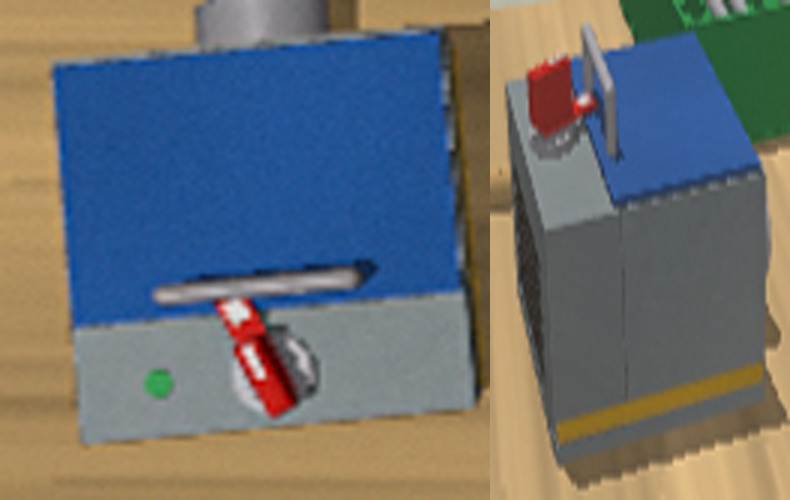

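The crop shows the box yawed about 0.09 rad. The latch's white tip is at crop (237,315), which is full-frame (197.4,233), and the top of the grip block is near (203.6,245.6). The bar runs from crop (155,295) to (365,275).

Run:
```python
from h import *
env.get_image("top")
I=env.get_image("top");H=cv2.cvtColor(I,cv2.COLOR_RGB2HSV)
m=cv2.inRange(H,(22,120,100),(35,255,255));z=np.zeros_like(m);z[190:225,350:425]=m[190:225,350:425]
p=px2plane("top",np.argwhere(z)[:,::-1],.008)[:,:2];c=p.mean(0);
# long arm only: points far from centre
for k in range(3):
    q=p[np.linalg.norm(p-c,axis=1)>.045]; v=cv2.fitLine((q*1000).astype(np.float32),cv2.DIST_HUBER,0,.01,.01).ravel();print("cross line",v,"yaw",np.arctan2(-v[0],v[1]) if v[1]>0 else np.arctan2(v[0],-v[1]))
tip=px2plane("top",[[197.4,233]],.154)[0];g=px2plane("top",[[203.6,245.6]],.186)[0]
ax=np.array([.4175,.2485]);print("tip",tip,"grip top",g,"dir",np.arctan2(*(tip[:2]-ax)[::-1]))
bar=px2plane("top",[[150+31.2,170+59],[150+73,170+54.8]],.1815);print("bar",bar,"mid",bar.mean(0))
# two-view height check: bar mid and grip top
print("bar tri",tri([180+(600-490)/3,140+90/5],bar[0][:2]*0+[ (181.2+223)/2,(229+224.8)/2]))
print("grip tri",tri([180+(550-490)/3,140+68/5],[203.6,245.6]))
go([.4175,.2485,.26],.45)
```

```text
cross line [ 1.7414725e-01  9.8471963e-01  5.1727026e+02 -2.4978175e+02] yaw -0.17503971
cross line [ 1.7414725e-01  9.8471963e-01  5.1727026e+02 -2.4978175e+02] yaw -0.17503971
cross line [ 1.7414725e-01  9.8471963e-01  5.1727026e+02 -2.4978175e+02] yaw -0.17503971
tip [0.44612588 0.26334493 0.154     ] grip top [0.41666546 0.24377724 0.186     ] dir 0.4784042285440068
bar [[0.4563569  0.2992799  0.1815    ]
 [0.46696834 0.19771116 0.1815    ]] mid [0.46166262 0.24849553 0.1815    ]
bar tri [0.4618953  0.2507086  0.16290539]
grip tri [0.41728279 0.24407631 0.18287596]
tcp [ 0.2199 -0.6382  0.2313] yaw 0.332 tilt -1.0 -> shift [ 475.7 -774.   -28.7] turn -0.118
```

```bash
python3 -m crank '{"targets":[[[0,0,-40],0],[[454,-518,-80],0],[[454,-518,-80],0],[[454,-518,-80],0],[[454,-518,-80],0],[[454,-518,-80],0],[[454,-518,-80],0],[[454,-518,-80],0],[[454,-518,-80],0],[[454,-518,-80],0],[[454,-518,-80],0],[[454,-518,-80],0],[[454,-518,-80],0],[[454,-518,-80],0],[[454,-518,-80],0],[[454,-518,-80],0],[[454,-518,-80],0],[[454,-518,-80],0],[[454,-518,-80],0],[[454,-518,-80],0]]}' -1 40; python3 -c "
from h import *
go([.4176,.247,.24],.46)"
```

```text
time_s: 3.27
tool_pos: [0.4806, 0.0006, 0.3114]
tool_rot: [3.097, 0.524, -0.0]
wrist_force: [0.1, -0.6, 0.7]
opening: 0.0856
grip_force: 0.0
tcp [0.4806 0.0006 0.3114] yaw 0.335 tilt -1.0 -> shift [  21.6 -253.5   71.3] turn -0.125
```

```bash
python3 -m crank '{"targets":[[[22,-253,71],-0.125],[[22,-253,71],-0.125],[[22,-253,71],-0.125],[[22,-253,71],-0.125],[[22,-253,71],-0.125],[[22,-253,71],-0.125],[[22,-253,71],-0.125],[[22,-253,71],-0.125],[[22,-253,71],-0.125]]}'
python3 - <<'E'
from h import *
go([.4176,.247,.161],.46)
for c in("side","top"):
    I=env.get_image(c); cv2.imwrite(f"pics/{c}1.png",I[...,::-1])
s=cv2.imread("pics/side1.png")[80:220,160:300];cv2.imwrite("pics/crop2.png",cv2.resize(s,None,fx=4,fy=4))
E
```

```text
time_s: 4.02
tool_pos: [0.4186, 0.2449, 0.2399]
tool_rot: [3.059, 0.712, -0.001]
wrist_force: [0.5, -0.4, 0.6]
opening: 0.0855
grip_force: 0.0
tcp [0.4186 0.2449 0.2399] yaw 0.458 tilt -1.0 -> shift [ 0.1 -2.4 78.9] turn -0.002
```

View pics/crop2.png

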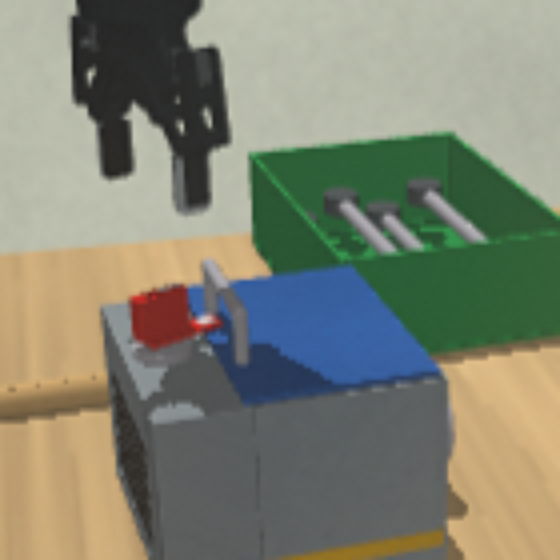

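The side crop shows the open fingers straddling the latch, with the finger midpoint at about (155,180) and the latch at (162,315). I'll descend now.

```bash
python3 -m crank '{"targets":[[[0,-2,40],0],[[0,-2,60],0],[[0,-2,72],0],[[0,-2,78],0],[[0,-2,78],0]]}'; python3 -m crank '{"targets":[[[0,0,0],0],[[0,0,0],0],[[0,0,0],0],[[0,0,0],0],[[0,0,0],0],[[0,0,0],0],[[0,0,0],0],[[0,0,0],0],[[0,0,0],0],[[0,0,0],0]]}' 1 40
```

```text
time_s: 4.53
tool_pos: [0.4178, 0.2463, 0.1614]
tool_rot: [3.06, 0.708, -0.003]
wrist_force: [0.3, -0.8, 0.2]
opening: 0.0853
grip_force: 0.0
time_s: 5.37
tool_pos: [0.4181, 0.248, 0.163]
tool_rot: [-3.06, -0.711, -0.001]
wrist_force: [-1.0, 1.0, 6.0]
opening: 0.0132
grip_force: 44.7
```

```bash
python3 -m crank '{"targets":[[[0,0,0],-0.1],[[0,0,0],-0.2],[[0,0,0],-0.3],[[0,0,0],-0.4],[[0,0,0],-0.5],[[0,0,0],-0.6],[[0,0,0],-0.7],[[0,0,0],-0.8],[[0,0,0],-0.9],[[0,0,0],-1.0],[[0,0,0],-1.1],[[0,0,0],-1.2],[[0,0,0],-1.2],[[0,0,0],-1.2],[[0,0,0],-1.2]]}'; python3 -c "
from h import *
go([.4176,.247,.161],1.667)"
```

```text
time_s: 6.62
tool_pos: [0.4164, 0.2489, 0.1629]
tool_rot: [-2.122, -2.312, 0.0]
wrist_force: [-7.3, 3.0, 9.6]
opening: 0.0133
grip_force: 45.2
tcp [0.4164 0.2489 0.1629] yaw 1.656 tilt -1.0 -> shift [-2.   1.   1.9] turn -0.011
```

```bash
python3 -m crank '{"targets":[[[0,0,0],0],[[0,0,0],0],[[0,0,0],0],[[0,0,0],0],[[0,0,-40],0],[[0,0,-80],0],[[0,0,-80],0]]}' 0.2 40
python3 - <<'E'
from h import *
for c in("side","top"):
    I=env.get_image(c)
    for n in("flap_bar","latch_grip","flap_hinge"): print(c,n,[(np.round(r["location"],4),round(r["score"],2)) for r in env.place_of(c,n)[:1]])
    cv2.imwrite(f"pics/{c}2.png",I[...,::-1])
cv2.imwrite("pics/crop3.png",cv2.resize(cv2.imread("pics/side2.png")[80:220,160:300],None,fx=4,fy=4))
go([.4618,.2508,.24],1.667)
E
```

```text
time_s: 7.2
tool_pos: [0.4222, 0.2496, 0.2504]
tool_rot: [2.121, 2.311, 0.019]
wrist_force: [0.5, 0.7, 0.9]
opening: 0.0341
grip_force: 0.0
side flap_bar [(array([0.4608, 0.2538, 0.1791]), 0.69)]
side latch_grip [(array([0.4187, 0.2493, 0.1809]), 0.67)]
side flap_hinge [(array([0.5796, 0.2651, 0.1368]), 0.71)]
top flap_bar [(array([0.4592, 0.2503, 0.182 ]), 0.83)]
top latch_grip []
top flap_hinge [(array([0.5836, 0.2588, 0.1438]), 0.82)]
tcp [0.417  0.2471 0.2406] yaw 1.657 tilt -1.0 -> shift [-0.2 45.   0.4] turn -0.01
```

View pics/crop3.png

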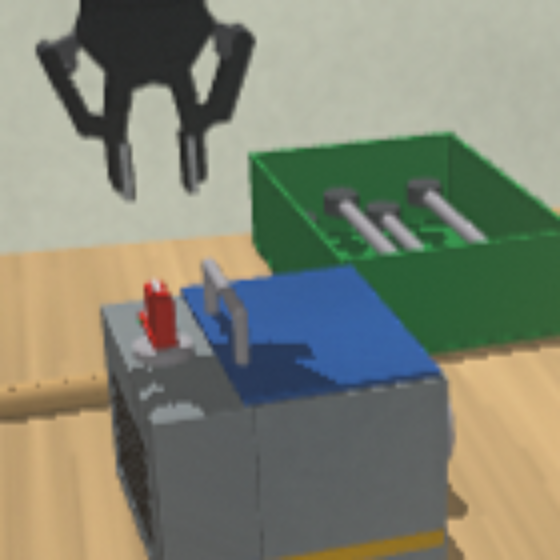

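The latch now points toward the dot and the flap is shut. Next is the grasp on the bar.

```bash
python3 -m crank '{"targets":[[[0,30,0],-0.01],[[0,44,0],-0.01],[[0,44,0],-0.01],[[0,44,30],-0.01],[[0,44,60],-0.01],[[0,44,78],-0.01],[[0,44,78],-0.01],[[0,44,78],-0.01]]}'; python3 -m crank '{"targets":[[[0,0,0],0],[[0,0,0],0],[[0,0,0],0],[[0,0,0],0],[[0,0,0],0],[[0,0,0],0]]}' 1 40
python3 - <<'E'
from h import *
o=env.observe();r=R.from_rotvec(o["tool_rot"]).as_matrix()
go(o["tool_pos"],1.667)
# bar arc relative to start, tool axes: y=+box x, z=down
a0=np.arctan2(41,120);rr=np.hypot(41,120)
for th in np.arange(.1,1.95,.1): print(round(th,2),np.round([0,rr*(np.cos(a0)-np.cos(a0+th)),-rr*(np.sin(a0+th)-np.sin(a0))],0))
E
```

```text
time_s: 8.27
tool_pos: [0.4599, 0.2507, 0.1626]
tool_rot: [-2.111, -2.324, 0.007]
wrist_force: [-0.2, 1.4, 0.7]
opening: 0.0341
grip_force: 0.0
time_s: 8.77
tool_pos: [0.4603, 0.2517, 0.1661]
tool_rot: [-2.111, -2.324, 0.002]
wrist_force: [-7.6, -0.1, 5.1]
opening: 0.0083
grip_force: 39.0
tcp [0.4603 0.2517 0.1661] yaw 1.667 tilt -1.0 -> shift [0. 0. 0.] turn -0.0
0.1 [  0.   5. -12.]
0.2 [  0.  11. -23.]
0.3 [  0.  17. -34.]
0.4 [  0.  25. -43.]
0.5 [  0.  34. -53.]
0.6 [  0.  44. -61.]
0.7 [  0.  55. -68.]
0.8 [  0.  66. -74.]
0.9 [  0.  78. -78.]
1.0 [  0.  90. -82.]
1.1 [  0. 102. -85.]
1.2 [  0. 115. -86.]
1.3 [  0. 127. -86.]
1.4 [  0. 140. -84.]
1.5 [  0. 152. -82.]
1.6 [  0. 164. -78.]
1.7 [  0. 176. -73.]
1.8 [  0. 187. -67.]
1.9 [  0. 198. -59.]
```

```bash
python3 -m crank '{"targets":[[[0,5,-12],0],[[0,11,-23],0],[[0,17,-34],0],[[0,25,-43],0],[[0,34,-53],0],[[0,44,-61],0],[[0,55,-68],0],[[0,66,-74],0],[[0,78,-78],0],[[0,90,-82],0],[[0,102,-85],0],[[0,115,-86],0],[[0,127,-86],0],[[0,140,-84],0],[[0,152,-82],0],[[0,164,-78],0],[[0,176,-73],0],[[0,187,-67],0],[[0,187,-67],0],[[0,187,-67],0]]}'
python3 - <<'E'
from h import *
go([.46,.2507,.1626],1.667)
for c in("side","top"):
    I=env.get_image(c); cv2.imwrite(f"pics/{c}3.png",I[...,::-1])
s=cv2.imread("pics/side3.png")[60:220,160:300];t=cv2.imread("pics/top3.png")[130:270,130:270]
cv2.imwrite("pics/crop4.png",np.hstack([cv2.resize(s,(400,457)),cv2.resize(t,(400,457))]))
E
```

```text
time_s: 10.43
tool_pos: [0.6501, 0.2701, 0.231]
tool_rot: [2.112, 2.324, 0.005]
wrist_force: [2.6, 2.8, 2.6]
opening: 0.0081
grip_force: 42.1
tcp [0.6501 0.2701 0.231 ] yaw 1.667 tilt -1.0 -> shift [  -1.2 -191.3   67.8] turn -0.0
```

View pics/crop4.png

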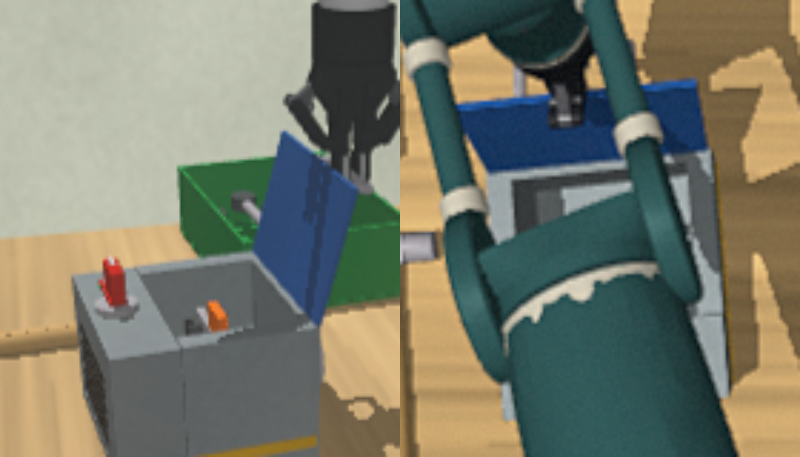

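The side crop shows the flap past upright and the orange tab in the well at crop (215,315). I'll release, lift and go back for a look.

```bash
python3 -m crank '{"targets":[[[0,0,0],0],[[0,0,0],0],[[0,0,0],0],[[0,0,-40],0],[[0,0,-80],0],[[0,0,-110],0],[[0,-40,-110],0],[[0,-80,-110],0],[[0,-120,-110],0],[[0,-150,-110],0],[[200,-150,-110],0],[[200,-150,-110],0],[[200,-150,-110],0],[[200,-150,-110],0],[[200,-150,-110],0],[[200,-150,-110],0]]}' 0.3 40
python3 - <<'E'
from h import *
for c in("side","top"):
    I=env.get_image(c)
    for n in("plate_tab","plate","flap_bar","latch_grip","lamp_cross"): print(c,n,[(np.round(r["location"],4),round(r["score"],2)) for r in env.place_of(c,n)[:1]])
    H=cv2.cvtColor(I,cv2.COLOR_RGB2HSV);m=cv2.inRange(H,(8,180,120),(19,255,255));z=np.zeros_like(m);x0,y0,x1,y1=(165,170,245,262) if c=="top" else (190,140,275,215);z[y0:y1,x0:x1]=m[y0:y1,x0:x1]
    uv=np.argwhere(z)[:,::-1];print(c,"orange px",len(uv),uv.mean(0) if len(uv) else "",np.ptp(uv,0) if len(uv) else "")
    if c=="top" and len(uv): q=px2plane(c,uv,.125)[:,:2];print(q.mean(0),cv2.minAreaRect(q.astype(np.float32)*1000))
    cv2.imwrite(f"pics/{c}4.png",I[...,::-1])
s=cv2.imread("pics/side4.png")[60:220,160:300];t=cv2.imread("pics/top4.png")[130:270,130:270]
cv2.imwrite("pics/crop5.png",np.hstack([cv2.resize(s,(400,457)),cv2.resize(t,(400,457))]))
go([.515,.2565,.25],1.667)
E
```

```text
time_s: 11.87
tool_pos: [0.477, 0.4588, 0.3393]
tool_rot: [-2.105, -2.329, 0.002]
wrist_force: [0.0, 0.1, -0.3]
opening: 0.0296
grip_force: 0.0
side plate_tab [(array([0.5162, 0.2567, 0.1102]), 0.43)]
side plate []
side flap_bar [(array([0.6626, 0.2723, 0.2347]), 0.89)]
side latch_grip [(array([0.4193, 0.245 , 0.1799]), 0.62)]
side lamp_cross [(array([ 0.516 , -0.25  ,  0.0078]), 0.56)]
side orange px 46 [235.41304348 170.58695652] [6 8]
top plate_tab [(array([0.5166, 0.259 , 0.1133]), 0.69)]
top plate [(array([0.5121, 0.2543, 0.0104]), 0.72)]
top flap_bar [(array([0.6634, 0.2688, 0.2371]), 0.56)]
top latch_grip [(array([0.4193, 0.2519, 0.1757]), 0.63)]
top lamp_cross [(array([ 0.5185, -0.2497,  0.0119]), 0.68)]
top orange px 56 [201.44642857 205.48214286] [14  4]
[0.5156566  0.25770618] ((514.4506225585938, 256.2752685546875), (10.248549461364746, 35.86416244506836), 0.6702849864959717)
tcp [0.4797 0.4534 0.3416] yaw 1.666 tilt -1.0 -> shift [-199.4   16.5   91.5] turn -0.001
```

View pics/crop5.png

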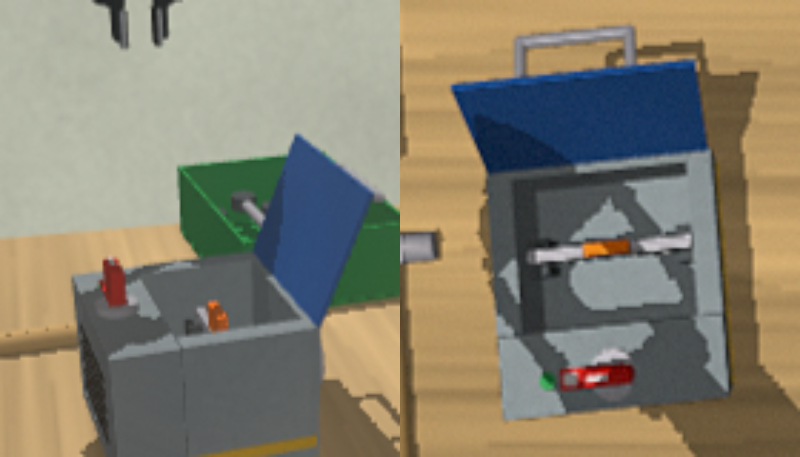

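The top crop shows the flap at its stop, the latch parallel to box y, and the plate standing in its slots with the tab at crop (607,248). That is world (.5157,.2575).

```bash
python3 -m crank '{"targets":[[[-40,17,0],0],[[-80,17,0],0],[[-120,17,20],0],[[-160,17,60],0],[[-198,17,90],0],[[-198,17,90],0],[[-198,17,90],0],[[-198,17,90],0],[[-198,17,90],0]]}' 0.2; python3 -c "
from h import *
env.get_image('side')
go([.5157,.2575,.093],1.667)"
```

```text
time_s: 13.22
tool_pos: [0.516, 0.2593, 0.2526]
tool_rot: [2.113, 2.325, 0.004]
wrist_force: [0.0, 0.5, 0.2]
opening: 0.0342
grip_force: 0.0
tcp [0.5162 0.2599 0.2531] yaw 1.667 tilt -1.0 -> shift [ -2.6  -1.2 160.1] turn 0.0
```

```bash
python3 -m crank '{"targets":[[[-2,-1,30],0],[[-2,-1,60],0],[[-2,-1,90],0],[[-2,-1,115],0],[[-2,-1,135],0],[[-2,-1,150],0],[[-2,-1,159],0],[[-2,-1,159],0],[[-2,-1,159],0]]}'; python3 -m crank '{"targets":[[[0,0,0],0],[[0,0,0],0],[[0,0,0],0],[[0,0,0],0],[[0,0,0],0],[[0,0,0],0]]}' 1 60
```

```text
time_s: 14.02
tool_pos: [0.5151, 0.2576, 0.0931]
tool_rot: [2.111, 2.326, 0.002]
wrist_force: [0.6, 0.0, -0.1]
opening: 0.0343
grip_force: 0.0
time_s: 14.52
tool_pos: [0.5156, 0.2573, 0.0943]
tool_rot: [2.112, 2.325, 0.005]
wrist_force: [-1.1, 0.9, 5.7]
opening: 0.0093
grip_force: 59.8
```

```bash
python3 -m crank '{"targets":[[[0,0,-15],0],[[0,0,-30],0],[[0,0,-50],0],[[0,0,-70],0],[[0,0,-95],0],[[0,0,-120],0],[[0,0,-150],0],[[0,0,-180],0],[[0,0,-200],0],[[0,0,-200],0],[[0,0,-200],0]]}'
python3 - <<'E'
from h import *
go([.5165,-.2503,.29],1.57-.155)
I=env.get_image("top")
# lamp foot yaw: black foot silhouette
s=env.silhouettes("top","lamp")[0];print(s["score"])
H=cv2.cvtColor(I,cv2.COLOR_RGB2HSV)
m=cv2.inRange(H,(22,120,100),(35,255,255));z=np.zeros_like(m);z[190:225,350:425]=m[190:225,350:425]
p=px2plane("top",np.argwhere(z)[:,::-1],.008)[:,:2]
c=np.array([.5168,-.2503])
import scipy.optimize as so
def cost(v):
    d=p-v[:2];a=v[2];u=d@[np.cos(a),np.sin(a)];w=d@[-np.sin(a),np.cos(a)];return np.minimum(abs(u),abs(w)).sum()
b=min((so.minimize(cost,[*c,a],method="Nelder-Mead") for a in(-.1,-.15,-.2)),key=lambda r:r.fun);print(b.x,b.fun/len(p))
# foot left edge and bottom edge lines (dark pixels)
d=((H[...,2]<60)&s["pixels"]).astype(np.uint8)
q=px2plane("top",np.argwhere(d)[:,::-1],.008)[:,:2];q=q[q[:,0]<.57];print(cv2.minAreaRect((q*1000).astype(np.float32)))
E
```

```text
time_s: 15.43
tool_pos: [0.515, 0.2565, 0.2931]
tool_rot: [2.112, 2.324, 0.004]
wrist_force: [-0.7, -1.0, -3.6]
opening: 0.0093
grip_force: 58.7
tcp [0.515  0.2565 0.2931] yaw 1.667 tilt -1.0 -> shift [-504.7  -47.     2.6] turn 0.252
0.61
[ 0.51710254 -0.25116841 -0.17602022] 0.0020794302139986666
((517.8765869140625, -249.72903442382812), (197.4252166748047, 138.00726318359375), 80.0179443359375)
```

```bash
python3 -m crank '{"targets":[[[-15,0,0],0],[[-40,-3,0],0],[[-70,-6,0],0.02],[[-100,-9,0],0.04],[[-130,-12,0],0.06],[[-160,-15,0],0.08],[[-190,-18,0],0.1],[[-220,-21,0],0.12],[[-250,-24,0],0.14],[[-280,-26,0],0.16],[[-310,-29,0],0.18],[[-340,-32,0],0.2],[[-370,-34,0],0.22],[[-400,-37,0],0.24],[[-430,-40,0],0.27],[[-460,-43,0],0.27],[[-485,-45,0],0.27],[[-500,-46,0],0.27],[[-505,-46,0],0.27],[[-505,-46,0],0.27]]}'; python3 -c "
from h import *
env.get_image('side')
go([.517,-.251,.141],1.396)"
```

```text
time_s: 17.2
tool_pos: [0.5163, -0.2512, 0.2906]
tool_rot: [-2.406, -2.016, 0.001]
wrist_force: [0.8, 0.1, -2.3]
opening: 0.0095
grip_force: 58.7
tcp [ 0.5165 -0.2501  0.291 ] yaw 1.396 tilt -1.0 -> shift [ -1.   1. 150.] turn -0.0
```

```bash
python3 -m crank '{"targets":[[[-1,1,20],0],[[-1,1,45],0],[[-1,1,70],0],[[-1,1,95],0],[[-1,1,115],0],[[-1,1,130],0],[[-1,1,142],0],[[-1,1,150],0],[[-1,1,150],0],[[-1,1,150],0],[[-1,1,150],0],[[-1,1,150],0]]}'
python3 - <<'E'
from h import *
for c in("side","top"):
    I=env.get_image(c); cv2.imwrite(f"pics/{c}5.png",I[...,::-1])
    for n in("plate","plate_tab","lamp_cross","flap_bar"): print(c,n,[(np.round(r["location"],4),round(r["score"],2)) for r in env.place_of(c,n)[:1]])
cv2.imwrite("pics/crop6.png",np.hstack([cv2.resize(cv2.imread("pics/side5.png")[140:384,190:400],(400,465)),cv2.resize(cv2.imread("pics/top5.png")[130:270,340:460],(399,465))]))
go([.517,-.251,.141],1.396);print(env.observe()["qd"])
E
```

```text
time_s: 18.25
tool_pos: [0.519, -0.2522, 0.1439]
tool_rot: [2.404, 2.018, 0.002]
wrist_force: [-0.0, -0.0, -2.4]
opening: 0.009
grip_force: 58.6
side plate [(array([ 0.5215, -0.2488,  0.0615]), 0.67)]
side plate_tab [(array([ 0.5222, -0.2547,  0.1591]), 0.8)]
side lamp_cross [(array([ 0.5135, -0.2492,  0.0087]), 0.73)]
side flap_bar [(array([0.6622, 0.2758, 0.2367]), 0.61)]
top plate [(array([ 0.5173, -0.2519,  0.0583]), 0.65)]
top plate_tab [(array([ 0.5189, -0.2506,  0.1579]), 0.56)]
top lamp_cross [(array([ 0.5203, -0.2472,  0.0105]), 0.98)]
top flap_bar [(array([0.6624, 0.2681, 0.2385]), 0.88)]
tcp [ 0.5178 -0.2518  0.1423] yaw 1.397 tilt -1.0 -> shift [ 0.6 -1.   1.3] turn 0.001
[ 0.00120215  0.00058433  0.00228021 -0.00173533  0.00033939  0.00027637]
```

View pics/crop6.png

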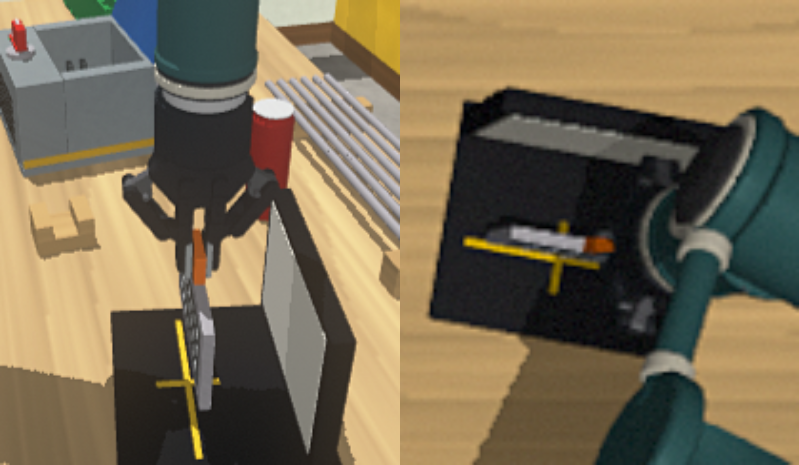

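The pictures show the plate upright over the cross, parallel to the panel and clear of it, with the box's flap still open.

```bash
python3 -c "
from station import env
print(env.sign_off())"
```

```text
the job is handed in; nothing more can be done
None
```

The job is handed in, though the hand-in returned no verdict: latch turned to the green dot, flap open at its stop, and the plate held upright and still over the lamp's cross, about 5 cm above the foot and clear of the panel.

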